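Set out a lock re-pinning job in the three-lane tray

TASK

Set out the re-pinning job in the grey three-lane tray: lay the nickel (silver) lock cylinder in the lane nearest you, the brass lock cylinder in the lane farthest from you, and the blue-gripped plug follower between them in the middle lane, each lying lengthwise on the lane floor, about midway along, the cylinders as they lie now (cam up). Stand the green-lidded pin jar upright on the bench about 2 cm behind the tray (on the side away from you), centred on its rear edge. Leave the padlock and the yellow screwdriver where they are.

Things in the scene. Friction and masses are not known exactly. Their poses are not given: they have to be found in the camera images.
- tray: Fixed light-grey tray, 152 (its x) by 124 mm (its y), three blue-lined lanes along its y. Origin: centre of its underside. x points away from the robot (within 0.2 rad), y left, z up. Lane centres at x = -0.046 (nearest), 0, +0.046 (farthest). Lane floors 3 mm above the bench, 32 by 96 mm between rounded ribs whose tops are 9 mm above the bench. Rear edge at x = +0.076.
- nickel_cylinder: Loose silver-coloured euro-profile lock cylinder, 0.2 kg, 17 mm wide (its x), 64 mm long (its y), body 25 mm tall with a small cam on top to 29 mm. Origin: centre of its underside. Grasp at its middle across the 17 mm sides; fingertips 12 mm above its underside clear the tray's ribs. Starts flat on the bench, right of the tray or left of the key cutter.
- brass_cylinder: Loose brass-coloured euro-profile lock cylinder, 0.2 kg, 17 mm wide (its x), 72 mm long (its y), body 25 mm tall with a small cam on top to 29 mm. Origin: centre of its underside. Grasp as the nickel one. Starts flat on the bench, right of the tray or left of the key cutter.
- follower: Loose plug follower: a blue 16 mm square grip, 40 mm long, with a 20 mm long aluminium rod (11 and 12.6 mm thick) at each end; 80 mm long in all along its y, 0.06 kg. Origin: its very centre, 8 mm above what it lies on. Grasp across the square grip; fingertips about 7 mm above its underside clear the tray's ribs. Starts flat on the bench, right of the tray or left of the key cutter.
- jar: Loose white pin jar with a green lid, body 44 mm and lid 49 mm across, 50 mm tall, 0.09 kg. Origin: centre of its underside. Grasp across its body from above, fingertips about 6 to 20 mm above the bench. Beware key blanks hanging on the wall behind, from x = 0.70 on and 0.2 m up. Starts flat on the bench, right of the tray or left of the key cutter.
- the_padlock: Loose brass padlock lying flat, 73 x 44 x 16 mm (its x along body and shackle). Origin: centre of its underside. Not to be moved. Starts flat on the bench, right of the tray or left of the key cutter. Between these places stands the key cutter (x 0.1 to 0.56, y -0.09 to 0.25), 0.24 m tall, its tube near x 0.34, y 0.11 0.41 m tall: cross at x = 0.5 to 0.55 with the TCP 0.38 m high.
- yellow_driver: Loose yellow-handled screwdriver, 200 mm long (its y), 28 mm tall, lying near the front edge of the bench, nearer the robot than the tray. Origin: centre of its underside. Not to be moved.

How it is judged:
By the outcome, as a careful person would: the job done as asked, in the order asked, and still so for the second after the job is handed in, with the robot touching nothing.
It also fails if it takes over 106 s, if anything falls off the work surface, if the arm or the gripper's body presses on something with over 40 N, if the wrist force passes 120 N, or if a joint passes its speed limit or range.

ROBOT

A 7-joint arm with a two-finger parallel gripper is mounted at the origin on a cart in front of the work surface, level with it; the furniture and walls round the work are solid. World frame = base frame: x ahead of the robot, y to its left, z up, the work surface at z = 0. Lengths are in mm, angles in rad, forces in N, time in s.
With the tool pointing down it reaches from about 400 to 850 mm from the base axis. Payload 10.4 kg.
Tool frame: the origin (TCP) lies between the finger pads, 19 mm behind the fingertips; this is the grasp point; y points along the fingers, x is the direction in which the jaws open and shut, and the axes are right-handed (so a half turn about y gives the same grasp; the last joint's range is limited). The gripper opens to 87 mm and grips with 3 to 60 N. Pads are 19 mm wide; open, the fingers measure 117 mm over their backs; the gripper's body (75 mm by 190 mm) begins 51 mm behind the grasp point.
Start: joints at [-1.127, 0.332, -0.065, 1.46, 0.022, 1.35, -0.088], TCP at [281.26, 558.16, 241.276] pointing down, gripper open.
Joint ranges: [-2.6, 2.6], [-0.5, 2.12], [-1.47, 1.34], [0.16, 2.42], [-1.27, 4.41], [0.06, 2.06], [-2.6, 2.6]. Speed limits (rad/s): [2.22, 2.22, 2.79, 2.79, 3.14, 3.14, 3.14].

INTERFACE

Orientations are given as a unit quaternion [w, x, y, z].
In Python, from bench import r gives the robot as it stands.
- The arm moves only by the shell command python3 -m jog 'ROWS' [FORCE]. ROWS is JSON, a list of rows, each a list of 5 numbers: the closure, from -1 (fully open) to 1 (shut), so that 0 is half open, then the shift along the tool's x, y, z in cm, then the turn about the tool's y in rad. In form: [[hand, dx, dy, dz, yaw], ...]. A call has exactly 8 rows; each row is the pose to reach, as a shift and turn from the pose commanded when the call began, along the tool's axes at that moment; what a row does not reach only later rows make up. A row lasts 1/10 s, in which the tool goes at most 50 mm and 8.59 degrees, less where a joint would pass 70% of its speed; a pose out of reach is approached as far as the arm can. A call with a gripper value outside its range is refused whole. The fingers move at their own pace and stop on an object; FORCE is the grip in N (left out, the last holds). Time passes only in rows, so rows that repeat a pose let the fingers close, or fill a call up. It gives the time, the measured TCP pose, the force and the opening at its end, in the units of the state.
- r.get_state(): the state, without advancing time (a new reading comes with each control period).
- r.read_camera(name): name is "scene" or "side" or "wrist"; returns a dict with "img" (400x640x3 uint8, red, green, blue), "camera_matrix" (3x3 intrinsics, pixels), "eye" and "orientation" of the camera in the world. Camera axes: x right, y down, z forward; pixel columns grow to the right and rows downward; lengths in mm; the calibration is good to about 2 mm. A picture is of the moment at which its call begins. There is no depth.
- r.sign_off(): hands the job in, once; it reports no verdict.
The state is a dict: "t": time; "qpos": joint angles; "dq": joint speeds; "tau": joint torques, N m; "tool_pos": TCP position; "tool_rot": TCP orientation; "wrist_force": force on the tool from outside, world axes, zero at the start; "moment": the same for the moment, N m; "opening": finger opening in mm.
Only numpy, scipy, OpenCV 4.12 (cv2) and the standard library are available. Lean on these libraries where they do the work, as an engineer would, in place of code of your own. Each camera call takes 0.05 s, during which the arm holds its last target. There are 200 camera calls.

## Working session

There is one attempt and no reset: what is moved stays moved. The work goes in short steps, Python scripts to look and compute and a shell command to move; the robot and the scene stay as the last step left them, time stands still between calls to the robot, and variables do not carry over. Pictures are saved under pics/ and viewed, about 12 in all and at most 16, crops included, and the job is handed in when it is done.

```bash
ls; mkdir -p pics
cat > h.py <<'E'
import numpy as np, cv2
from scipy.spatial.transform import Rotation as R
from bench import r
def rot(q): return R.from_quat([q[1],q[2],q[3],q[0]]).as_matrix()
def cam(n,save=None):
    c=r.read_camera(n)
    if save: cv2.imwrite('pics/'+save,c['img'][:,:,::-1])
    return c
def px2w(c,uv,z):
    d=rot(c['orientation'])@np.linalg.inv(c['camera_matrix'])@np.array([uv[0],uv[1],1.])
    e=np.array(c['eye']); return e+d*(z-e[2])/d[2]
def w2px(c,p):
    q=np.array(c['camera_matrix'])@rot(c['orientation']).T@(np.array(p)-np.array(c['eye'])); return q[:2]/q[2]
def delta(p):
    "tool-axes shift in cm to world mm target p"
    s=r.get_state(); return rot(s['tool_rot']).T@(np.array(p)-s['tool_pos'])/10
E
python3 - <<'E'
from h import *
s=r.get_state(); print(s); print(rot(s['tool_rot']).round(3))
for n in('scene','side','wrist'):
    c=cam(n,n+'0.png'); print(n,c['eye'],rot(c['orientation']).round(3).tolist(),c['camera_matrix'])
E
```

```text
pics
{'t': 0.0, 'qpos': array([-1.12658347,  0.33285977, -0.06472614,  1.46097099,  0.02161744,
        1.34988225, -0.08851269]), 'dq': array([-0.00074218, -0.000212  , -0.00033055, -0.00012012, -0.00027997,
       -0.00165579, -0.00270393]), 'tau': array([ 9.77968048e-04, -6.23277497e+01,  2.49417935e-02, -3.89898348e+01,
       -6.13776804e-02,  3.97927570e-02,  1.28349393e-04]), 'tool_pos': array([281.10622126, 557.80227441, 240.44737519]), 'tool_rot': array([-0.60179512,  0.60236776,  0.37039271, -0.37122091]), 'wrist_force': array([0.45993034, 0.54955056, 0.73447319]), 'moment': array([-0.00309806,  0.04224387,  0.06765694]), 'opening': 86.97591152599351}
[[ 0.45  -0.001 -0.893]
 [ 0.893 -0.001  0.45 ]
 [-0.001 -1.    -0.   ]]
scene [-316.85340986  154.21953066  660.62126937] [[-0.217, -0.601, 0.769], [-0.976, 0.15, -0.158], [-0.021, -0.785, -0.619]] [[394.01060616   0.         317.44124124]
 [  0.         394.01060616 198.30575763]
 [  0.           0.           1.        ]]
side [  13.59595166 -239.34607095  916.40795932] [[0.437, -0.784, 0.441], [-0.9, -0.374, 0.226], [-0.013, -0.495, -0.869]] [[367.46353037   0.         322.45104867]
 [  0.         367.46353037 198.30477125]
 [  0.           0.           1.        ]]
wrist [215.99428234 590.35808779 385.60794518] [[0.451, 0.86, 0.239], [0.893, -0.434, -0.121], [-0.0, 0.268, -0.963]] [[316.72207357   0.         320.18007702]
 [  0.         316.72207357 201.77359483]
 [  0.           0.           1.        ]]
```

View pics/scene0.png

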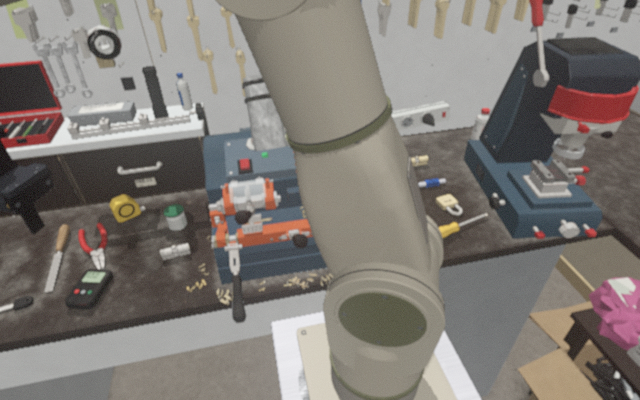

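View pics/wrist0.png

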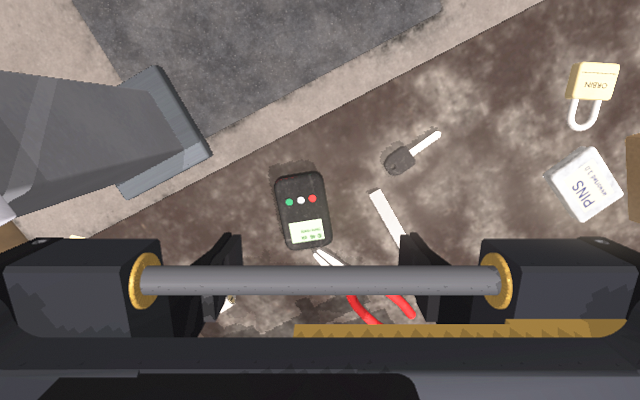

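View pics/side0.png

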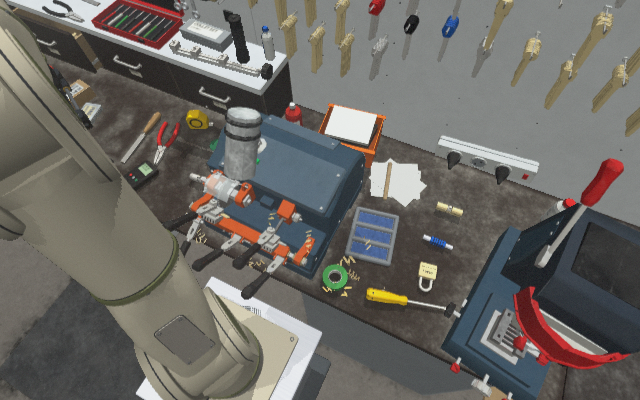

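Scene view: nickel cylinder at about (175,251), jar lid at (174,211), left of the cutter. Side view: tray about (372,237), brass (449,208), follower (438,242), padlock (428,273), driver (400,298). The wrist view shows only distractors. Next I'll measure.

Run:
```python
from h import *
c=cam('scene'); s=cam('side')
print('jar',px2w(c,(174,211),50),'nick',px2w(c,(163,254),12),px2w(c,(189,247),12))
print('brass',px2w(s,(437,205),12),px2w(s,(461,211),12),'fol',px2w(s,(423,237),8),px2w(s,(453,247),8),'pad',px2w(s,(428,272),8))
hs=cv2.cvtColor(s['img'],cv2.COLOR_RGB2HSV); m=cv2.inRange(hs,(105,90,60),(125,255,255)); m[:,:340]=0;m[:,405:]=0;m[:195]=0;m[270:]=0
n,l,st,ce=cv2.connectedComponentsWithStats(m)
for i in range(1,n):
    if st[i,4]>60:print(st[i],ce[i],px2w(s,ce[i],3))
a=cv2.resize(s['img'][190:310,330:490],None,fx=5,fy=5,interpolation=cv2.INTER_CUBIC)
b=cv2.resize(c['img'][190:280,130:250],None,fx=5,fy=5,interpolation=cv2.INTER_CUBIC)
cv2.imwrite('pics/a.png',a[:,:,::-1])
```

```text
jar [477.22543102 347.92010135  50.        ] nick [373.81117847 374.94012999  12.        ] [382.72582926 317.5554679   12.        ]
brass [ 590.76340389 -301.88927203   12.        ] [ 600.94215698 -367.12608523   12.        ] fol [ 483.09254268 -297.56702202    8.        ] [ 489.67619828 -377.56989197    8.        ] pad [ 395.92975327 -339.45044544    8.        ]
[359 212  34  17 305] [375.61311475 219.81967213] [ 478.74375181 -163.95991512    3.        ]
[355 227  35  17 324] [372.32716049 234.59876543] [ 433.50141996 -172.52500965    3.        ]
[351 242  37  18 338] [369.00295858 250.18934911] [ 388.00327268 -181.50767969    3.        ]
```

View pics/a.png

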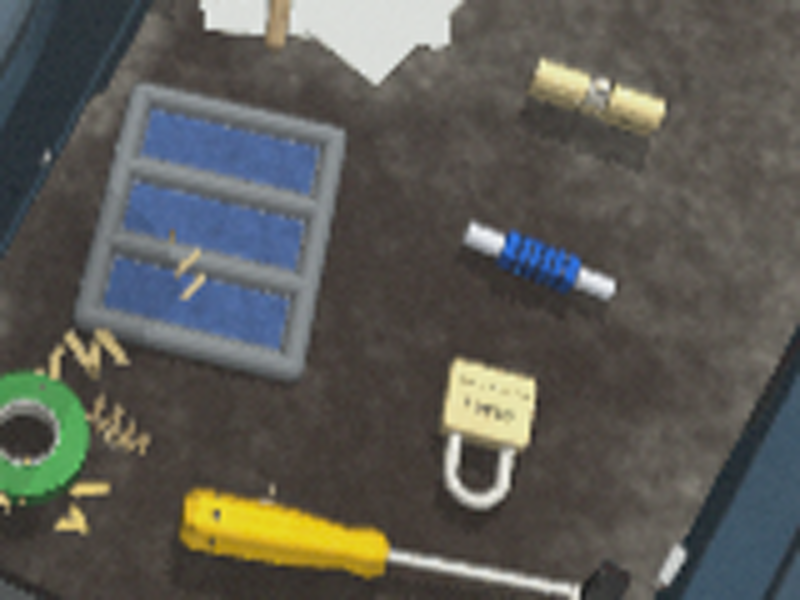

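Crop: tray centre about (433,-172), yaw about 0.19 rad (lane spacing measures 46 mm, which fits). Brass is at (596,-334) and the follower at (486,-337). The lengths I read, about 66 and 80 mm, are plausible. Next: how close the cutter is to the tray, since the camera sits on one side of the wrist.

Run:
```python
from h import *
s=cam('side')
im=s['img'].copy()
for z,col in((0,(255,0,0)),(120,(255,255,0)),(240,(0,255,0))):
    for y in(-90,):
        p=[tuple(int(v) for v in w2px(s,(x,y,z))) for x in(150,350,560)]
        for a,b in zip(p,p[1:]): cv2.line(im,a,b,col,1)
for p in((551,-150,0),(551,-150,50)): cv2.circle(im,tuple(int(v) for v in w2px(s,p)),2,(255,0,255),-1)
a=cv2.resize(im[100:300,220:440],None,fx=3,fy=3,interpolation=cv2.INTER_CUBIC)
cv2.imwrite('pics/b.png',a[:,:,::-1])
```

```text
(no output)
```

View pics/b.png

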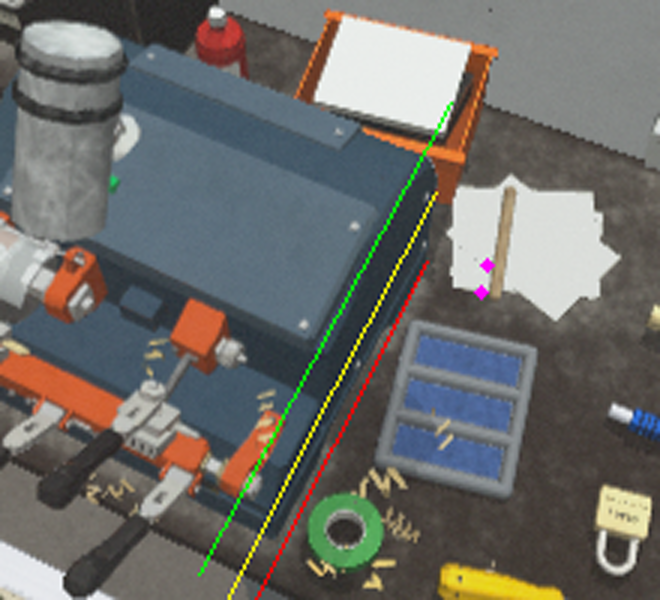

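The drawn cutter boundary (y=-90) matches its side wall, and the jar's goal is on flat papers behind the tray. The wrist camera hangs 73 mm towards tool +z. So I'll keep that side away from the cutter: half-turned on the right, normal on the left. Next I'll go above the nickel cylinder.

```bash
python3 -c "
from h import *
print(delta((378,346,120)))"
```

```text
[-14.57734915  12.10567587 -18.18692307]
```

```bash
python3 -m jog '[[-1,-2.5,1.5,-3,0.15],[-1,-5,3.5,-6.2,0.3],[-1,-7.5,5.5,-9.3,0.45],[-1,-10,7.5,-12.4,0.6],[-1,-12.5,9.5,-15.5,0.75],[-1,-14.6,12.1,-18.2,0.9],[-1,-14.6,12.1,-18.2,0.95],[-1,-14.6,12.1,-18.2,0.95]]' 30
python3 - <<'E'
from h import *
s=r.get_state(); print(s['tool_pos'],s['qpos'],rot(s['tool_rot'])[:,0])
cam('wrist','w1.png')
E
```

```text
t: 1.1
tool_pos: [378.3, 344.9, 119.9]
tool_rot: [-0.705, 0.705, 0.053, -0.054]
wrist_force: [-0.1, 1.2, 0.5]
opening: 87.0
[378.28252945 344.94669115 119.86477648] [-0.95928539  0.19030183  0.14403244  1.9092626  -0.0314419   1.04498827
 -0.65041397] [ 9.88530961e-01  1.51016853e-01 -6.70130762e-04]
```

View pics/w1.png

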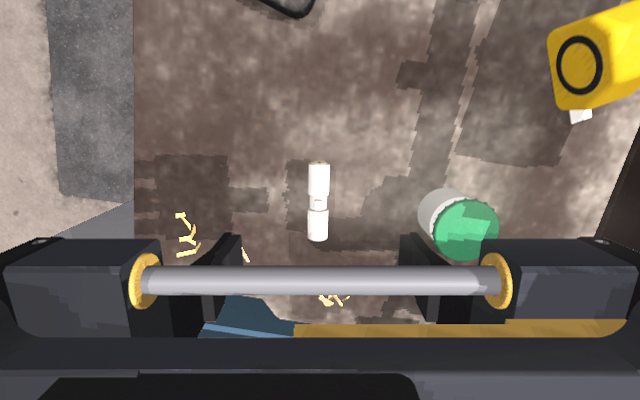

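Wrist view: the nickel cylinder is vertical at (318,202), aligned with the fingers; the jar lid is at (466,230). The turn also shows the half-turned pose would pass q7's limit. I'll check the gripper from outside for camera bulk and measure both objects.

Run:
```python
from h import *
c=cam('wrist')
hs=cv2.cvtColor(c['img'],cv2.COLOR_RGB2HSV)
m=cv2.inRange(hs,(0,0,150),(179,50,255)); m=m[130:260,280:360]
ct=max(cv2.findContours(m,0,2)[0],key=cv2.contourArea)
rc=cv2.minAreaRect(ct+np.array([280,130])); print(rc)
for z in(20,25): print('nick',px2w(c,rc[0],z), [px2w(c,p,z)[:2].round(1) for p in cv2.boxPoints(rc)])
g=cv2.inRange(hs,(60,80,60),(90,255,255)); x,y,w,h=cv2.boundingRect(max(cv2.findContours(g,0,2)[0],key=cv2.contourArea))
print(x,y,w,h,'jar',px2w(c,(x+w/2,y+h/2),50),px2w(c,(x+w,y+h/2),50)-px2w(c,(x,y+h/2),50))
print('d',delta((*px2w(c,rc[0],22)[:2],12)))
s=cam('scene'); cv2.imwrite('pics/s1.png',cv2.resize(s['img'][120:270,60:260],None,fx=4,fy=4,interpolation=cv2.INTER_CUBIC)[:,:,::-1])
```

```text
((321.9999694824219, 185.99996948242188), (111.99998474121094, 73.99998474121094), 90.0)
nick [376.96531415 363.8435081   20.        ] [array([342.5, 402.4]), array([397.9, 411. ]), array([414.9, 321.4]), array([353.9, 311.9])]
nick [376.75938565 364.94198634  25.        ] [array([343. , 402.7]), array([397.3, 411.2]), array([413.9, 323.4]), array([354.2, 314.1])]
431 202 68 61 jar [483.67546496 352.29372976  50.        ] [48.79675091  7.5960678   0.        ]
d [ 0.16222357 10.87633548  1.73308787]
```

View pics/s1.png

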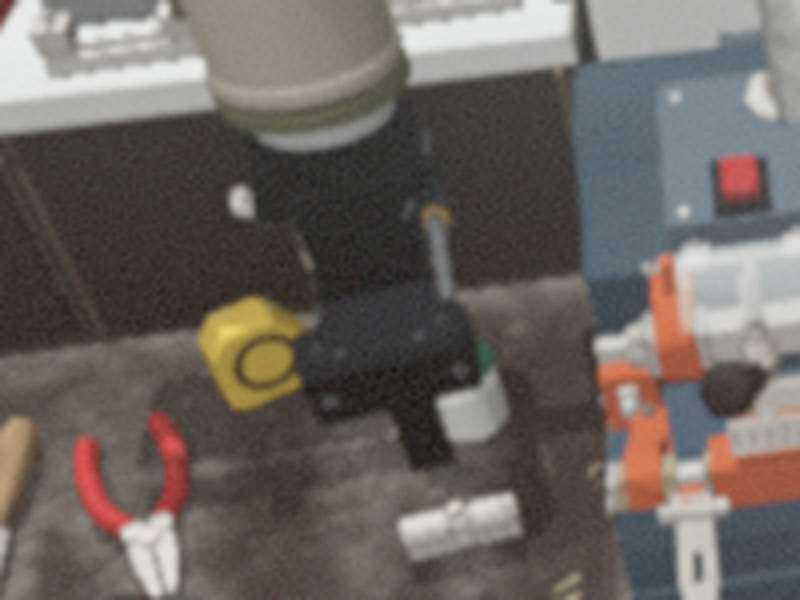

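The outside view shows a dark camera block on the wrist's +y side. To keep it clear of the cutter I'll grip about 10 mm off the cylinder's middle, towards -y. My mask picked up background, so I'll recompute from the outline I can see.

Run:
```python
from h import *
c=cam('wrist'); s=cam('scene')
print((w2px(s,c['eye'])-[60,120])*4)
hs=cv2.cvtColor(c['img'],cv2.COLOR_RGB2HSV)
m=cv2.inRange(hs,(0,0,215),(179,40,255)); m[:150]=0;m[250:]=0;m[:,:295]=0;m[:,345:]=0
rc=cv2.minAreaRect(cv2.findNonZero(m)); print(rc)
for z in(18,25): print(px2w(c,rc[0],z),[px2w(c,p,z)[:2].round(1) for p in cv2.boxPoints(rc)])
print([px2w(c,p,25) for p in((319,163),(317,241))])
print(delta((*px2w(c,rc[0],20)[:2],31)))
```

```text
[167.90227415 180.27601531]
((318.4114074707031, 204.98690795898438), (20.46161460876465, 76.15897369384766), 1.2730300426483154)
[376.50729355 348.16686381  18.        ] [array([372.4, 314. ]), array([364.4, 378. ]), array([380.3, 380.2]), array([389.5, 316.2])]
[376.22380248 350.15332788  25.        ] [array([372.2, 316.9]), array([364.4, 379.2]), array([379.9, 381.3]), array([388.9, 319.1])]
[array([371.51606296, 383.16974097,  25.        ]), array([379.81372158, 319.72895144,  25.        ])]
[-0.11953289  8.97567987  0.19302577]
```

Measured 64.5 × 16.5 mm, which matches nickel, with its centre at (376.4, 348.3). The camera eye has no housing at its projected point, so I'll grip at the middle.

```bash
python3 -m jog '[[-1,-0.1,3,0.2,0.02],[-1,-0.1,6,0.2,0.02],[-1,-0.1,8,0.2,0.02],[-1,-0.1,8.9,0.2,0.02],[-1,-0.1,8.9,0.2,0.02],[1,-0.1,8.9,0.2,0.02],[1,-0.1,8.9,0.2,0.02],[1,-0.1,8.9,0.2,0.02]]' 35
python3 -m jog '[[1,0,0,0,0],[1,0,0,0,0],[1,0,0,0,0],[1,0,-3,0,0],[1,0,-8,0,0],[1,0,-13,0,0],[1,0,-18,0,0],[1,0,-18,0,0]]'
python3 -c "
from h import *
print(delta((525,300,390)),delta((525,-160,390)))"
```

```text
t: 2.15
tool_pos: [377.2, 348.3, 32.3]
tool_rot: [0.706, -0.705, -0.048, 0.047]
wrist_force: [0.2, 0.4, 0.3]
opening: 70.5
t: 2.95
tool_pos: [379.1, 349.9, 218.5]
tool_rot: [0.708, -0.703, -0.05, 0.044]
wrist_force: [0.3, 0.4, 0.3]
opening: 6.9
[ 13.9376281  -17.09289358  -6.76090354] [  7.80939775 -17.49378956 -52.3491046 ]
```

The fingers close at only about 80 mm/s, so I lifted before the grip was made. I'll reopen, recheck the cylinder and repeat with longer closing.

```bash
python3 -m jog '[[-0.3,0,2,0,0],[-0.3,0,5,0,0],[-0.3,0,8,0,0],[-0.3,0,10,0,0],[-0.3,0,10,0,0],[-0.3,0,10,0,0],[-0.3,0,10,0,0],[-0.3,0,10,0,0]]'
cat >> h.py <<'E'
def rect(c,lo,hi,box,zs,rgb=False):
    im=cv2.cvtColor(c['img'],cv2.COLOR_RGB2HSV); m=cv2.inRange(im,lo,hi); k=np.zeros_like(m); x0,x1,y0,y1=box; k[y0:y1,x0:x1]=1
    m=cv2.morphologyEx(m*k,cv2.MORPH_OPEN,np.ones((3,3),np.uint8))
    rc=cv2.minAreaRect(max(cv2.findContours(m,0,2)[0],key=cv2.contourArea)); b=cv2.boxPoints(rc)
    for z in zs:
        P=np.array([px2w(c,p,z)[:2] for p in b]); e=[P[1]-P[0],P[2]-P[1]]; e.sort(key=np.linalg.norm)
        print(z,'centre',px2w(c,rc[0],z)[:2].round(1),'size',[np.linalg.norm(v).round(1) for v in e],'long-axis deg',np.degrees(np.arctan2(e[1][1],e[1][0])).round(1)%180)
    return rc
E
python3 - <<'E'
from h import *
c=cam('wrist'); s=r.get_state(); print(s['tool_pos'],s['opening'],rot(s['tool_rot'])[:,0])
rc=rect(c,(0,0,200),(179,45,255),(250,400,130,258),(18,25)); print(rc); print(delta((*px2w(c,rc[0],20)[:2],31)))
E
```

```text
t: 3.75
tool_pos: [377.3, 348.3, 112.5]
tool_rot: [0.706, -0.705, -0.048, 0.047]
wrist_force: [0.1, -0.4, 0.1]
opening: 55.3
[377.23181571 348.18134263 112.3277508 ] 55.835619539397854 [0.99103089 0.13362634 0.00133396]
18 centre [376.4 347.8] size [np.float64(16.1), np.float64(64.5)] long-axis deg 98.1
25 centre [376.1 349.9] size [np.float64(15.6), np.float64(62.6)] long-axis deg 98.1
((318.5, 210.0), (78.0, 21.0), 90.0)
[-0.10032225  8.13268573  0.0230466 ]
```

Undisturbed. Descend, then give the fingers a full call to close.

```bash
python3 -m jog '[[-0.3,-0.1,4,0,0],[-0.3,-0.1,7,0,0],[-0.3,-0.1,8.1,0,0],[-0.3,-0.1,8.1,0,0],[1,-0.1,8.1,0,0],[1,-0.1,8.1,0,0],[1,-0.1,8.1,0,0],[1,-0.1,8.1,0,0]]' 35
python3 -m jog '[[1,0,0,0,0],[1,0,0,0,0],[1,0,0,0,0],[1,0,0,0,0],[1,0,-2,0,0],[1,0,-6,0,0],[1,0,-10,0,0],[1,0,-10,0,0]]'
```

```text
t: 4.6
tool_pos: [376.1, 348.0, 31.0]
tool_rot: [0.706, -0.705, -0.048, 0.047]
wrist_force: [-0.6, -0.4, 0.3]
opening: 32.7
t: 5.4
tool_pos: [377.8, 349.6, 135.1]
tool_rot: [0.708, -0.703, -0.049, 0.045]
wrist_force: [1.0, 0.8, -2.5]
opening: 16.4
```

Held at 16.4 mm. Next up and across.

```bash
python3 -m jog '[[1,1.5,-4.5,-1,0],[1,3.8,-9,-2,0],[1,6,-13,-3,0],[1,8.5,-17,-4,0],[1,11,-21.5,-5.3,0],[1,14,-25.9,-6.7,0],[1,14,-25.9,-9,0],[1,14,-25.9,-13,0]]'
python3 -c "
from h import *
s=r.get_state();print(s['tool_pos'],s['qpos'],delta((525,-160,390)))"
```

```text
t: 6.2
tool_pos: [532.7, 238.9, 388.8]
tool_rot: [0.706, -0.705, -0.049, 0.048]
wrist_force: [0.8, 0.2, -3.1]
opening: 16.7
[532.65690157 238.86184407 388.79944318] [-0.75148449  0.20578669  0.30904384  1.32708086 -0.06243083  1.61785373
 -0.31438995] [ -6.21108227  -0.13113462 -39.40702554]
```

```bash
python3 -m jog '[[1,-0.7,0,-4,0],[1,-1.4,0,-8.5,0],[1,-2.2,0,-13.2,0],[1,-3,0,-18,0],[1,-3.7,0,-22.8,0],[1,-4.4,0,-27.6,0],[1,-5.2,0,-32.4,0],[1,-6,0,-37.2,0]]'
python3 -m jog '[[1,0,0,-2.5,0],[1,0,0,-4.5,0],[1,0,0,-4.5,0],[1,0,0,-4.5,0],[1,-4,3,-4.5,-0.03],[1,-8,6,-4.5,-0.06],[1,-8,10,-4.5,-0.06],[1,-8,10,-4.5,-0.06]]'
python3 - <<'E'
from h import *
s=r.get_state();print(s['tool_pos'],s['qpos'],rot(s['tool_rot'])[:,0],s['opening'])
cam('wrist','w2.png')
E
```

```text
t: 7.0
tool_pos: [521.6, -141.0, 388.2]
tool_rot: [0.706, -0.705, -0.047, 0.048]
wrist_force: [2.0, 0.2, -2.2]
opening: 16.4
t: 7.8
tool_pos: [446.4, -192.4, 285.4]
tool_rot: [0.705, -0.703, -0.067, 0.071]
wrist_force: [0.4, 0.7, -2.8]
opening: 16.2
[ 446.44544315 -192.39153366  285.35552533] [-0.31737447 -0.02450512  0.62883437  1.77077656  0.01376121  1.39695978
  0.50477794] [ 0.98085253  0.19468524 -0.00509642] 16.217628593604196
```

View pics/w2.png

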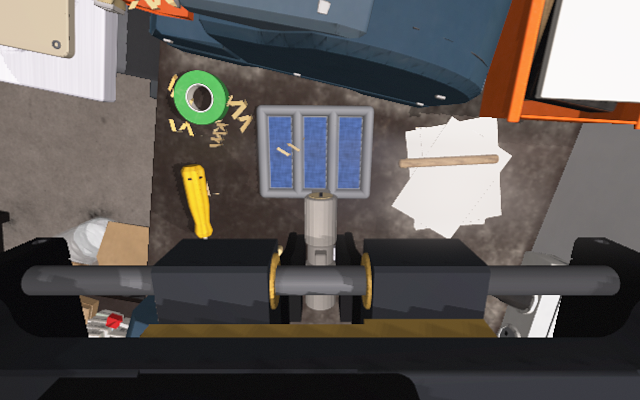

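Wrist view: the cylinder is held square. The tray is wholly visible at (259–373, 106–197), with lanes at x about 281, 316 and 352, upright in the image, so the yaw matches. I'll compute the tray pose.

```bash
cat >> h.py <<'E'
def tray(c,box):
    hs=cv2.cvtColor(c['img'],cv2.COLOR_RGB2HSV); m=cv2.inRange(hs,(105,90,60),(125,255,255)); k=np.zeros_like(m); x0,x1,y0,y1=box; k[y0:y1,x0:x1]=1
    m=cv2.morphologyEx(m*k,cv2.MORPH_CLOSE,np.ones((5,5),np.uint8)) if False else m*k
    L=[]
    for q in cv2.findContours(m,0,2)[0]:
        if cv2.contourArea(q)>600:
            rc=cv2.minAreaRect(q); P=np.array([px2w(c,p,3)[:2] for p in cv2.boxPoints(rc)]); e=sorted([P[1]-P[0],P[2]-P[1]],key=np.linalg.norm)
            L.append(px2w(c,rc[0],3)[:2]); print(L[-1].round(1),[np.linalg.norm(v).round(1) for v in e],np.degrees(np.arctan2(e[1][1],e[1][0])).round(1)%180)
    return L
E
python3 - <<'E'
from h import *
c=cam('wrist'); L=tray(c,(255,380,100,200))
a=np.array(L); a=a[np.argsort(a[:,0])]; d=a[-1]-a[0]; print('centre',a.mean(0),'yaw',np.arctan2(d[1],d[0]),np.linalg.norm(d)/2)
for t in a: print(delta((*t,120)))
print([px2w(c,p,9)[:2].round(1) for p in((262,109),(370,109),(262,195),(370,195))])
E
```

```text
[ 478.6 -161.8] [np.float64(28.0), np.float64(93.6)] 99.8
[ 433.9 -169.3] [np.float64(27.5), np.float64(92.5)] 100.4
[ 387.6 -178.5] [np.float64(27.6), np.float64(92.6)] 99.7
centre [ 433.39810897 -169.85013073] yaw 0.18144333778054167 46.27816117405806
[-5.77888593 16.99991326  2.651107  ]
[-1.05486537 16.99889817  2.64955021]
[ 3.47576384 16.99788273  2.51626766]
[array([ 358.9, -129.5]), array([ 495.2, -102.5]), array([ 375.7, -242.4]), array([ 522. , -213.4])]
```

```bash
python3 -m jog '[[1,-2,4,0.8,0.01],[1,-4,8.5,1.6,0.01],[1,-5.7,13,2,0.01],[1,-5.7,18,2,0.01],[1,-5.7,21,2,0.01],[1,-5.7,21.5,2,0.01],[1,-5.7,21.5,2,0.01],[1,-5.7,21.5,2,0.01]]'
python3 - <<'E'
from h import *
print(delta((388.2,-179.5,34.5)),rot(r.get_state()['tool_rot'])[:,0]); cam('side','s2.png')
c=cam('side');cv2.imwrite('pics/s2.png',cv2.resize(c['img'][170:310,310:480],None,fx=4.5,fy=4.2,interpolation=cv2.INTER_CUBIC)[:,:,::-1])
E
```

```text
t: 8.7
tool_pos: [391.2, -186.3, 76.3]
tool_rot: [-0.704, 0.704, 0.066, -0.064]
wrist_force: [-1.4, 0.5, -2.2]
opening: 15.8
[-0.18600279  4.18332608  0.72911071] [0.98299185 0.18362953 0.00268653]
```

View pics/s2.png

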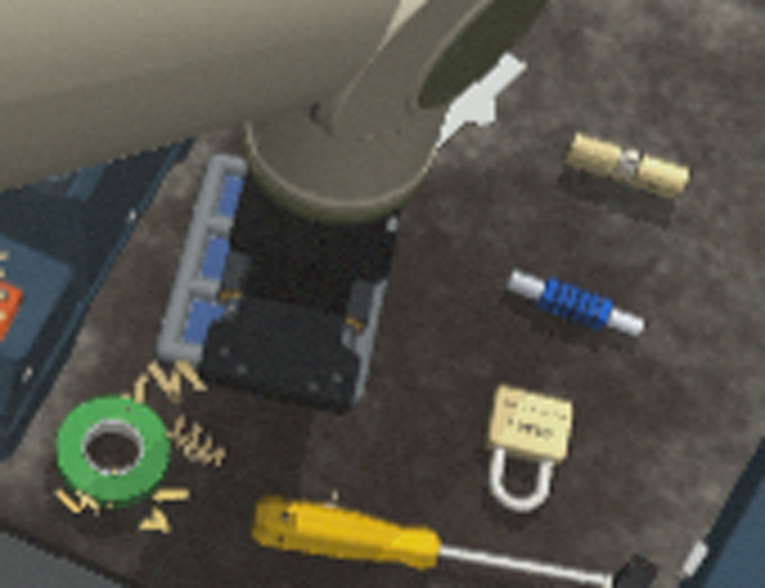

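The gripper is over the near lane, well clear of the cutter, driver and padlock. Lower and release.

```bash
python3 -m jog '[[1,-0.2,2,0.7,0],[1,-0.2,3.5,0.7,0],[1,-0.2,4.1,0.7,0],[1,-0.2,4.15,0.7,0],[1,-0.2,4.15,0.7,0],[1,-0.2,4.15,0.7,0],[0.2,-0.2,4.15,0.7,0],[0.2,-0.2,4.15,0.7,0]]'
python3 -m jog '[[0.2,0,0,0,0],[0.2,0,0,0,0],[0.2,0,0,0,0],[0.2,0,-4,0,0],[0,0,-9,0,0],[-0.3,0,-14,0,0],[-0.3,0,-19,0,0],[-0.3,0,-19,0,0]]'
python3 - <<'E'
from h import *
c=cam('wrist','w3.png')
print(delta((596,-334,150)))
E
```

```text
t: 9.6
tool_pos: [386.3, -179.5, 33.1]
tool_rot: [-0.704, 0.704, 0.065, -0.065]
wrist_force: [-0.1, -0.0, -0.7]
opening: 25.3
t: 10.4
tool_pos: [388.6, -180.3, 228.7]
tool_rot: [-0.704, 0.705, 0.068, -0.061]
wrist_force: [1.1, -0.1, -0.9]
opening: 54.2
[ 17.63455811   7.68587401 -18.97145447]
```

View pics/w3.png

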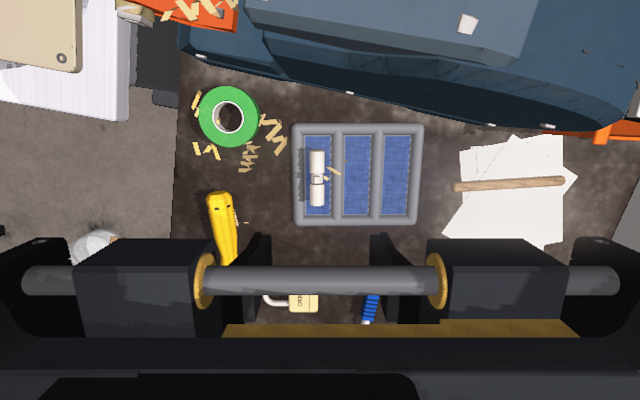

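Nickel lies along the near lane, centred at about (317,178). On to the brass.

```bash
python3 -m jog '[[-0.3,3,0.5,-3.3,0.03],[-0.3,6,1,-6.6,0.03],[-0.3,9.2,2,-10,0.03],[-0.3,12.5,4,-13.5,0.03],[-0.3,16,6,-17,0.03],[-0.3,17.6,7.7,-19,0.03],[-0.3,17.6,7.7,-19,0.03],[-0.3,17.6,7.7,-19,0.03]]'
python3 - <<'E'
from h import *
c=cam('wrist','w4.png')
s=r.get_state();print(s['tool_pos'],rot(s['tool_rot'])[:,0])
rc=rect(c,(15,60,120),(35,255,255),(250,400,120,262),(18,25));print(rc)
print(delta((*px2w(c,rc[0],20)[:2],31)))
E
```

```text
t: 11.25
tool_pos: [592.4, -334.4, 143.5]
tool_rot: [0.705, -0.705, -0.053, 0.055]
wrist_force: [-1.0, -0.1, 1.0]
opening: 56.6
[ 592.69423227 -334.06026843  145.0749622 ] [ 0.98829503  0.15254738 -0.00149382]
18 centre [ 592.6 -356. ] size [np.float64(16.8), np.float64(31.0)] long-axis deg 92.1
25 centre [ 592.3 -353.5] size [np.float64(16.4), np.float64(30.2)] long-axis deg 92.1
((317.14630126953125, 222.1829071044922), (18.883792877197266, 32.57730484008789), 6.340191841125488)
[-0.32268064 11.40715703 -2.09729623]
```

View pics/w4.png

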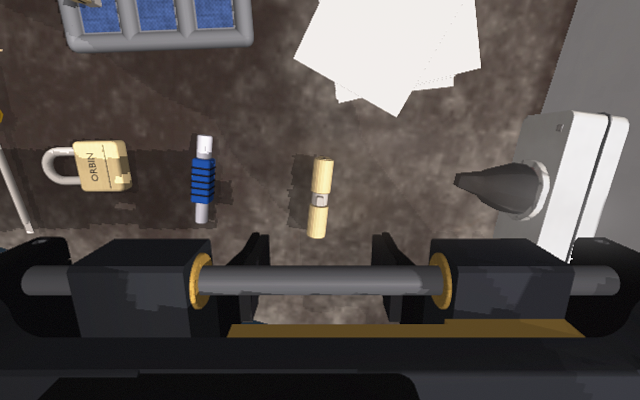

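Brass runs from (322,156) to (317,239), next to the follower at (203,180). A wall strip with a knob is at the right, at about (455,180); I'll check its clearance to the gripper body.

Run:
```python
from h import *
c=cam('wrist'); s=cam('side')
def P(c): return np.array(c['camera_matrix'])@rot(c['orientation']).T@np.c_[np.eye(3),-np.array(c['eye'])]
for q in((448,163),(499,185),(499,180)):
    X=cv2.triangulatePoints(P(c),P(s),np.array([[456.],[180.]]),np.array([[q[0]*1.],[q[1]]])); X=(X[:3]/X[3]).ravel(); print(q,X,w2px(c,X),w2px(s,X))
for z in (0,60,120): print(z,px2w(c,(540,185),z))
for z in(18,25):
  a,b=px2w(c,(322,158),z),px2w(c,(317,237.5),z); print(z,(a+b)/2,np.linalg.norm(a-b),np.degrees(np.arctan2(*(a-b)[1::-1])))
m=(px2w(c,(322,158),20)+px2w(c,(317,237.5),20))/2; print(delta((m[0],m[1],31)))
rc=rect(c,(100,120,60),(125,255,255),(180,230,145,215),(8,14));
```

```text
(448, 163) [ 664.65689326 -284.85126245  109.32171771] [455.76659202 176.50797429] [448.53750589 163.04085256]
(499, 185) [ 750.39970679 -395.92766822  -19.99309227] [456.34916924 266.17082943] [480.56599402 179.80547315]
(499, 180) [ 704.46227507 -377.19578561   65.08869601] [450.74686056 286.44356429] [480.8192851  173.40477615]
0 [ 794.77025948 -294.27743294    0.        ]
60 [ 750.7447665  -287.68391433   60.        ]
120 [ 706.71927352 -281.09039572  120.        ]
18 [ 592.03619041 -334.46064771   18.        ] 73.24813971019604 95.22450427497029
25 [ 591.77436909 -332.60704567   25.        ] 71.3642490970704 95.22450427497034
[-1.53512552e-01  1.15698001e+01 -1.14694396e-02]
8 centre [ 484.5 -336.1] size [np.float64(20.2), np.float64(41.7)] long-axis deg 89.1
14 centre [ 486.6 -334.5] size [np.float64(19.7), np.float64(40.8)] long-axis deg 89.1
```

The knob tip comes out at about (665,-285,109), close to where the gripper body would be, so I need one composite close look.

Run:
```python
from h import *
c=cam('wrist'); s=cam('side')
a=cv2.resize(c['img'][100:270,430:630],(800,680))[:,:,:]; a=cv2.resize(a,(400,340))
b=cv2.resize(s['img'][125:225,425:545],(400,333),interpolation=cv2.INTER_CUBIC); b=cv2.copyMakeBorder(b,0,7,0,0,0)
cv2.imwrite('pics/k.png',np.hstack([a,b])[:,:,::-1])
```

```text
(no output)
```

View pics/k.png

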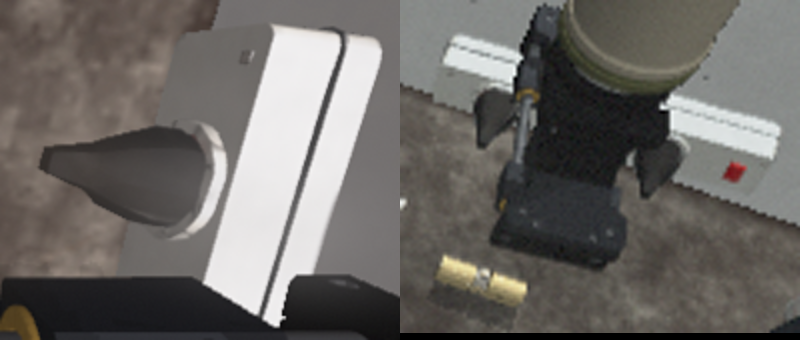

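Run:
```python
from h import *
c=cam('wrist'); s=cam('side')
def P(c): return np.array(c['camera_matrix'])@rot(c['orientation']).T@np.c_[np.eye(3),-np.array(c['eye'])]
def tri(a,b):
    X=cv2.triangulatePoints(P(c),P(s),np.array(a,float)[:,None],np.array(b,float)[:,None]); X=(X[:3]/X[3]).ravel(); print(X.round(1),w2px(c,X).round(1),w2px(s,X).round(1)); return X
t=tri((451,178),(449,168.5))
tri((535,191),(456,153))
print('right tip',px2w(s,(500,183),t[2]))
# width of left plug near base: wrist top/bottom rows
for z in(t[2],): print([px2w(c,p,z).round(0) for p in((451,173),(451,188),(480,165),(480,200),(500,163),(500,208))])
```

```text
[ 686.8 -293.3   59.9] [451.1 179.6] [448.7 168.5]
[ 784.5 -299.1   16.3] [535.5 192.5] [455.7 153.1]
right tip [ 699.96525468 -432.70690886   59.85418794]
[array([ 685., -288.,   60.]), array([ 688., -300.,   60.]), array([ 705., -279.,   60.]), array([ 713., -305.,   60.]), array([ 719., -276.,   60.]), array([ 730., -309.,   60.])]
```

The left plug tip is near (687,-293) at 60–90 mm high. So I'll grip 12 mm towards -y of the middle and match the brass's yaw, which keeps the body corner off it. Descend in two steps.

```bash
python3 -m jog '[[-0.3,-0.1,0,-1.2,0.06],[-0.3,-0.1,0,-1.2,0.06],[-0.3,-0.1,3,-1.2,0.06],[-0.3,-0.1,5,-1.2,0.06],[-0.3,-0.1,7.5,-1.2,0.06],[-0.3,-0.1,8.5,-1.2,0.06],[-0.3,-0.1,8.5,-1.2,0.06],[-0.3,-0.1,8.5,-1.2,0.06]]' 40
python3 -c "
from h import *
s=r.get_state();print(rot(s['tool_rot'])[:,0],delta((592,-346,31)))"
```

```text
t: 12.4
tool_pos: [594.9, -346.2, 61.9]
tool_rot: [-0.706, 0.707, 0.034, -0.033]
wrist_force: [-0.4, -0.1, 0.4]
opening: 56.4
[9.95539042e-01 9.43458243e-02 9.38268538e-04] [-0.28930661  3.08595669  0.04891411]
```

```bash
python3 -m jog '[[-0.3,-0.3,2,0,0],[-0.3,-0.3,3.1,0,0],[-0.3,-0.3,3.1,0,0],[1,-0.3,3.1,0,0],[1,-0.3,3.1,0,0],[1,-0.3,3.1,0,0],[1,-0.3,3.1,0,0],[1,-0.3,3.1,0,0]]' 45
python3 -m jog '[[1,0,0,0,0],[1,0,0,0,0],[1,0,0,0,0],[1,0,-3,0,0],[1,0,-7,0,0],[1,0,-11,0,0],[1,0,-11,0,0],[1,0,-11,0,0]]'
python3 -c "
from h import *
s=r.get_state();print(s['tool_pos'],rot(s['tool_rot'])[:,0])"
```

```text
t: 13.2
tool_pos: [591.7, -346.3, 30.0]
tool_rot: [-0.706, 0.706, 0.033, -0.033]
wrist_force: [-0.2, 0.6, 0.0]
opening: 24.6
t: 14.0
tool_pos: [591.6, -346.2, 139.9]
tool_rot: [0.706, -0.706, -0.034, 0.033]
wrist_force: [0.5, 0.8, -3.5]
opening: 16.1
[ 591.63054464 -346.21461122  139.86679289] [9.95577363e-01 9.39410744e-02 8.88591836e-04]
```

```bash
python3 -m jog '[[1,-2,0,3.5,-0.03],[1,-4,0,8,-0.06],[1,-6.4,0,12.3,-0.09],[1,-9,0,16.5,-0.09],[1,-9.4,1,18.15,-0.09],[1,-9.4,4,18.15,-0.09],[1,-9.4,6,18.15,-0.09],[1,-9.4,6,18.15,-0.09]]'
python3 - <<'E'
from h import *
s=r.get_state();print(rot(s['tool_rot'])[:,0],delta((480.8,-174.3,34)))
c=cam('wrist','w5.png')
E
```

```text
t: 14.8
tool_pos: [478.0, -173.2, 76.2]
tool_rot: [0.705, -0.704, -0.063, 0.068]
wrist_force: [-0.2, 0.1, -2.9]
opening: 16.4
[ 0.98296254  0.18368323 -0.00671762] [ 0.28405513  4.21829488 -0.16321179]
```

View pics/w5.png

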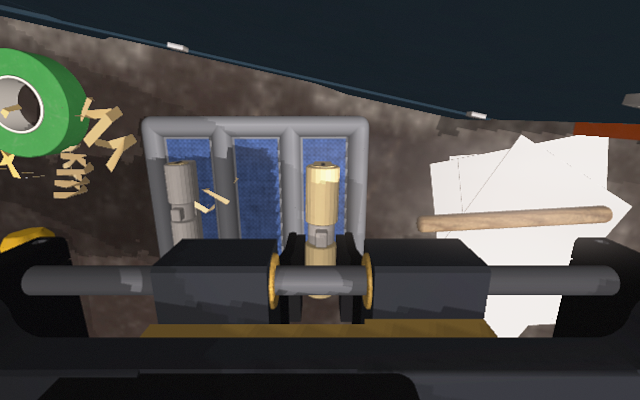

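Brass is straight above the far lane at (322,200), aligned with it. Lower and release with a narrow opening.

```bash
python3 -m jog '[[1,0.2,2,-0.1,0],[1,0.2,3.5,-0.1,0],[1,0.2,4.2,-0.1,0],[1,0.2,4.2,-0.1,0],[1,0.2,4.2,-0.1,0],[1,0.2,4.25,-0.1,0],[0.3,0.2,4.25,-0.1,0],[0.3,0.2,4.25,-0.1,0]]'
python3 -m jog '[[0.3,0,0,0,0],[0.3,0,0,0,0],[0.3,0,0,0,0],[0.3,0,-4,0,0],[0.2,0,-8,0,0],[-0.3,0,-11,0,0],[-0.3,0,-11,0,0],[-0.3,0,-11,0,0]]'
python3 - <<'E'
from h import *
c=cam('wrist','w6.png'); print(delta((485.5,-336,140)))
rect(c,(15,60,120),(35,255,255),(270,370,90,255),(20,))
E
```

```text
t: 15.65
tool_pos: [483.5, -175.1, 37.8]
tool_rot: [-0.704, 0.704, 0.065, -0.065]
wrist_force: [0.5, -0.7, -0.2]
opening: 25.4
t: 16.45
tool_pos: [483.3, -174.8, 147.5]
tool_rot: [0.704, -0.704, -0.066, 0.065]
wrist_force: [-0.1, -0.2, -0.2]
opening: 51.1
[ -2.68716572   0.65890605 -15.9071527 ]
20 centre [ 473.7 -143.3] size [np.float64(6.0), np.float64(29.4)] long-axis deg 100.5
```

```bash
python3 -m jog '[[-0.3,-0.5,0,-3,0.05],[-0.3,-1,0,-7,0.1],[-0.3,-1.5,0,-11,0.1],[-0.3,-2.2,0,-15,0.1],[-0.3,-2.7,0.5,-15.9,0.1],[-0.3,-2.7,0.6,-15.9,0.1],[-0.3,-2.7,0.6,-15.9,0.1],[-0.3,-2.7,0.6,-15.9,0.1]]'
python3 - <<'E'
from h import *
c=cam('wrist','w7.png'); s=r.get_state(); print(s['tool_pos'],rot(s['tool_rot'])[:,0])
rc=rect(c,(100,120,60),(125,255,255),(270,380,100,255),(8,14));print(rc)
w=rect(c,(0,0,150),(179,40,255),(300,345,100,200),(8,));
print(delta((*px2w(c,rc[0],11)[:2],26)))
t=cv2.imread('pics/w6.png'); cv2.imwrite('pics/c.png',np.hstack([t[60:290,120:520],c['img'][60:290,120:520,::-1]]))
E
```

```text
t: 17.3
tool_pos: [486.1, -334.4, 140.7]
tool_rot: [0.707, -0.706, -0.03, 0.031]
wrist_force: [-0.2, 0.1, -0.7]
opening: 56.6
[ 486.27485838 -334.52624635  141.0426101 ] [9.96285739e-01 8.61084647e-02 2.41047365e-04]
8 centre [ 485.2 -323. ] size [np.float64(14.7), np.float64(16.0)] long-axis deg 4.9
14 centre [ 485.1 -321.7] size [np.float64(14.4), np.float64(15.7)] long-axis deg 4.9
((320.0, 185.0), (16.0, 18.0), 90.0)
8 centre [ 485.8 -305.6] size [np.float64(10.7), np.float64(20.1)] long-axis deg 90.3
[-0.01366561 11.50555514  1.21317181]
```

View pics/c.png

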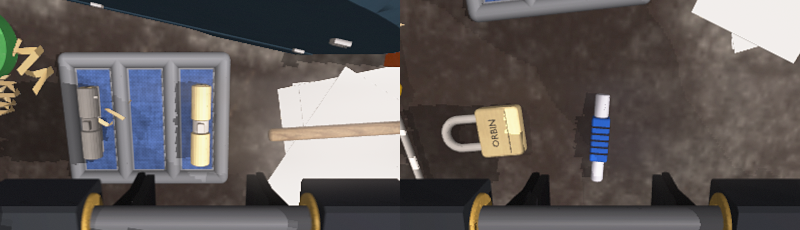

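Left: both cylinders lie in their lanes and the middle lane is free. Right: the follower runs from (323,155) to (317,241) in full-image pixels, turned about 4° from the tool.

Run:
```python
from h import *
c=cam('wrist')
for z in(6,10):
  a,b=px2w(c,(323,155.5),z),px2w(c,(317,241),z);print((a+b)/2,np.linalg.norm(a-b),np.degrees(np.arctan2(*(a-b)[1::-1])))
m=(px2w(c,(323,155.5),8)+px2w(c,(317,241),8))/2; print(delta((m[0],m[1],26)))
```

```text
[ 486.49057933 -337.47852347    6.        ] 81.18073623521083 91.01836213970198
[ 486.39872611 -336.40629187   10.        ] 80.02174928007969 91.01836213970199
[-7.95310749e-03  1.15223683e+01 -2.28721147e-01]
```

```bash
python3 -m jog '[[0.1,0,3,-0.2,0.07],[0.1,0,7,-0.2,0.07],[0.1,0,10,-0.2,0.07],[0.1,0,11.4,-0.2,0.07],[0.1,0,11.4,-0.2,0.07],[1,0,11.4,-0.2,0.07],[1,0,11.4,-0.2,0.07],[1,0,11.4,-0.2,0.07]]' 25
python3 -m jog '[[1,0,0,0,0],[1,0,0,0,0],[1,0,0,0,0],[1,0,-4,0,0],[1,0,-8,0,0],[1,0,-10,0,0],[1,0,-10,0,0],[1,0,-10,0,0]]'
python3 -c "
from h import *
s=r.get_state();print(s['tool_pos'],rot(s['tool_rot'])[:,0],delta((433.6,-171,80)))"
```

```text
t: 18.2
tool_pos: [486.6, -338.6, 28.6]
tool_rot: [-0.707, 0.707, 0.006, -0.004]
wrist_force: [-0.3, 0.0, -0.8]
opening: 22.7
t: 19.0
tool_pos: [485.8, -338.0, 127.0]
tool_rot: [0.707, -0.707, -0.005, 0.005]
wrist_force: [-1.2, -0.4, -1.3]
opening: 15.6
[ 485.80443063 -337.97973006  127.04619524] [9.99897896e-01 1.42828493e-02 4.44621288e-04] [-4.98350718  4.70903449 16.76897205]
```

```bash
python3 -m jog '[[1,-1,0,3.5,-0.06],[1,-2.3,0,8,-0.12],[1,-3.6,0,12.3,-0.17],[1,-4.8,0,16,-0.17],[1,-5,2,16.8,-0.17],[1,-5,4.7,16.8,-0.17],[1,-5,4.7,16.8,-0.17],[1,-5,4.7,16.8,-0.17]]'
python3 - <<'E'
from h import *
s=r.get_state();print(rot(s['tool_rot'])[:,0],delta((433.6,-171,30)))
c=cam('wrist','w8.png')
E
```

```text
t: 19.8
tool_pos: [432.6, -171.3, 79.9]
tool_rot: [-0.704, 0.704, 0.064, -0.066]
wrist_force: [0.2, -0.0, -0.5]
opening: 15.6
[ 0.98326535  0.18216091 -0.00257958] [0.11904335 4.98571246 0.01636527]
```

View pics/w8.png

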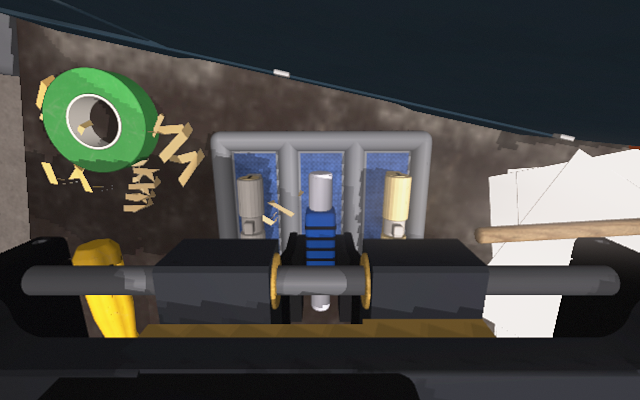

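The follower is centred over the middle lane (x about 321) and the fingers clear both cylinders. Lower and release narrowly.

```bash
python3 -m jog '[[1,0.1,2.5,0,0],[1,0.1,4.2,0,0],[1,0.1,4.9,0,0],[1,0.1,4.9,0,0],[1,0.1,4.9,0,0],[1,0.1,4.95,0,0],[0.45,0.1,4.95,0,0],[0.45,0.1,4.95,0,0]]'
python3 -m jog '[[0.45,0,0,0,0],[0.45,0,0,0,0],[0.45,0,0,0,0],[0.45,0,-4,0,0],[0.45,0,-8,0,0],[0.2,0,-13,0,0],[-0.5,0,-18,0,0],[-0.5,0,-23,0,0]]'
python3 - <<'E'
from h import *
s=r.get_state();print(s['tool_pos'],s['qpos'],delta((525,-170,390)))
c=cam('wrist','w9.png')
rect(c,(100,150,60),(125,255,255),(0,640,0,250),(8,))
E
```

```text
t: 20.65
tool_pos: [434.6, -170.8, 31.0]
tool_rot: [0.704, -0.704, -0.065, 0.065]
wrist_force: [-0.5, -0.9, 0.0]
opening: 21.8
t: 21.45
tool_pos: [433.8, -171.0, 262.8]
tool_rot: [0.704, -0.704, -0.065, 0.065]
wrist_force: [1.7, 0.3, -0.1]
opening: 40.6
[ 433.78994972 -171.03970008  262.81198344] [-0.60734198 -0.11088707  0.84333566  1.86373483  0.0841486   1.35214263
  0.39800868] [  8.99451468 -12.71417986  -1.55556878]
8 centre [ 435.7 -173.2] size [np.float64(15.3), np.float64(15.6)] long-axis deg 100.8
```

Follower is at (435.7,-173.2), axis 100.8° against the tray's 100.6°. Back over for the jar.

```bash
python3 -m jog '[[-1,1.5,-4,-0.3,0],[-1,4,-8,-0.8,0],[-1,7,-11,-1.2,0],[-1,9,-12.8,-1.5,0],[-1,9,-12.8,-1.5,0],[-1,9,-12.8,-1.5,0],[-1,9.4,-12.8,1,0],[-1,10.2,-12.8,5,0]]'
python3 -m jog '[[-1,0.8,0,4.5,0],[-1,1.7,0,9.3,0],[-1,2.7,0,14,0],[-1,3.6,0,18.7,0],[-1,4.5,0,23.4,0],[-1,5.4,0,28.1,0],[-1,6.3,0,32.8,0],[-1,6.8,0,36,0]]'
python3 - <<'E'
from h import *
s=r.get_state();print(s['tool_pos'],s['qpos'],s['opening'],rot(s['tool_rot'])[:,0],delta((480,350,390)),delta((482,351,150)))
E
```

```text
t: 22.3
tool_pos: [523.7, -105.6, 388.0]
tool_rot: [-0.704, 0.704, 0.062, -0.063]
wrist_force: [1.2, 1.2, 0.4]
opening: 87.1
t: 23.1
tool_pos: [524.8, 266.1, 387.8]
tool_rot: [0.704, -0.704, -0.065, 0.066]
wrist_force: [0.4, -0.5, 0.6]
opening: 86.8
[524.84075883 266.14634255 387.82419015] [-1.03730755  0.23701552  0.6186273   1.32796741 -0.13776259  1.62007467
 -0.25230491] 86.75238732798171 [ 0.98268234  0.18529275 -0.00142274] [-2.85298423 -0.20736921  9.07116948] [-2.60377279 23.79233652  9.11610018]
```

```bash
python3 -m jog '[[-1,-0.8,0.5,3.5,0],[-1,-1.8,2,7.5,0],[-1,-2.6,5.5,9.1,0],[-1,-2.6,10,9.1,0],[-1,-2.6,15,9.1,0],[-1,-2.6,20,9.1,0],[-1,-2.6,23.8,9.1,0],[-1,-2.6,23.8,9.1,0]]' 20
python3 - <<'E'
from h import *
c=cam('wrist','w10.png'); s=r.get_state(); print(s['tool_pos'])
hs=cv2.cvtColor(c['img'],cv2.COLOR_RGB2HSV); g=cv2.inRange(hs,(60,80,60),(90,255,255)); g[260:]=0
q=max(cv2.findContours(g,0,2)[0],key=cv2.contourArea); (u,v),rad=cv2.minEnclosingCircle(q); x,y,w,h=cv2.boundingRect(q)
print((u,v),rad,(x,y,w,h)); p=px2w(c,(u,v),50); print(p,2*rad/316.7*(c['eye'][2]-50)/.963)
print(delta((p[0],p[1],31)))
E
```

```text
t: 23.9
tool_pos: [480.9, 345.2, 145.7]
tool_rot: [-0.702, 0.706, 0.062, -0.067]
wrist_force: [-0.0, 0.0, 0.4]
opening: 87.0
[482.67375071 346.46967669 149.36110683]
(326.5, 201.0) 30.565603256225586 (296, 171, 62, 59)
[484.07870245 352.02340727  50.        ] 48.18594834165436
[ 0.28331867 11.83382562  0.54954151]
```

Lid measures 48 mm, centre (484,352), agreeing with the earlier fix. Descend and grip.

```bash
python3 -m jog '[[-1,0.3,0,0.5,0],[-1,0.3,3,0.5,0],[-1,0.3,7,0.5,0],[-1,0.3,10.5,0.5,0],[-1,0.3,11.8,0.5,0],[-1,0.3,11.8,0.5,0],[1,0.3,11.8,0.5,0],[1,0.3,11.8,0.5,0]]' 20
python3 -m jog '[[1,0,0,0,0],[1,0,0,0,0],[1,0,0,0,0],[1,0,0,0,0],[1,0,0,0,0],[1,0,-3,0,0],[1,0,-7,0,0],[1,0,-11,0,0]]'
python3 -c "
from h import *
s=r.get_state();print(s['tool_pos'],s['opening'],rot(s['tool_rot'])[:,0],delta((530,300,385)))"
```

```text
t: 24.75
tool_pos: [487.6, 354.6, 35.2]
tool_rot: [0.705, -0.703, -0.066, 0.064]
wrist_force: [-0.3, 0.3, -0.5]
opening: 78.1
t: 25.55
tool_pos: [486.0, 353.1, 143.5]
tool_rot: [-0.704, 0.705, 0.065, -0.065]
wrist_force: [0.7, 1.5, -1.4]
opening: 44.4
[485.9759852  353.08910004 143.54315726] 44.374400009722606 [ 9.83157711e-01  1.82756595e-01 -9.70923315e-04] [  3.33457304 -24.14264016  -6.04923814]
```

```bash
python3 -m jog '[[1,0.6,-4,-0.5,0],[1,1.2,-8.5,-1.5,0],[1,1.8,-13,-2.5,0],[1,2.3,-17.5,-3.5,0],[1,2.8,-21.5,-4.8,0],[1,3.3,-24.3,-6,0],[1,3,-24.3,-8,0],[1,2.3,-24.3,-12,0]]'
python3 -m jog '[[1,-0.8,0,-4.5,0],[1,-1.7,0,-9,0],[1,-2.5,0,-13.5,0],[1,-3.4,0,-18,0],[1,-4.2,0,-22.7,0],[1,-5,0,-27.4,0],[1,-5.8,0,-32,0],[1,-6.5,0,-36,0]]'
python3 -c "
from h import *
s=r.get_state();print(s['tool_pos'],s['opening'],rot(s['tool_rot'])[:,0],delta((551,-149,200)))"
```

```text
t: 26.35
tool_pos: [530.5, 241.4, 384.9]
tool_rot: [-0.704, 0.704, 0.066, -0.067]
wrist_force: [0.4, 0.1, -1.5]
opening: 44.6
t: 27.15
tool_pos: [531.7, -128.9, 385.0]
tool_rot: [0.704, -0.704, -0.064, 0.065]
wrist_force: [1.6, 0.6, -1.9]
opening: 44.1
[ 531.72892251 -128.89926942  384.98038759] 44.11480926479326 [ 9.83363893e-01  1.81646106e-01 -3.83297515e-04] [ 1.53701649 18.49599493 -2.33823175]
```

```bash
python3 -m jog '[[1,0.8,1,-1.2,0.05],[1,1.5,4,-2.3,0.1],[1,1.5,8.5,-2.3,0.1],[1,1.5,13,-2.3,0.1],[1,1.5,17,-2.3,0.1],[1,1.5,18.5,-2.3,0.1],[1,1.5,18.5,-2.3,0.1],[1,1.5,18.5,-2.3,0.1]]'
python3 - <<'E'
from h import *
c=cam('side')
for p in((372,163),(375,152),(386,117)):
    print(p,[px2w(c,p,z).round(0)[:2] for z in(0,40,80)])
w=cam('wrist','w11.png'); s=r.get_state(); print(s['tool_pos'],rot(s['tool_rot'])[:,0],delta((551.3,-149,34)))
tray(w,(0,420,60,262))
hs=cv2.cvtColor(w['img'],cv2.COLOR_RGB2HSV); m=cv2.inRange(hs,(5,180,120),(15,255,255)); P=cv2.findNonZero(m)[:,0]; print(len(P),P.min(0),P.max(0)); b=P[P[:,1].argmax()]; print(b,[px2w(w,b,z).round(0)[:2] for z in(0,40,80)])
E
```

```text
t: 27.95
tool_pos: [552.3, -146.3, 202.2]
tool_rot: [-0.706, 0.707, 0.03, -0.029]
wrist_force: [0.8, -0.6, -0.7]
opening: 44.2
(372, 163) [array([654., -82.]), array([626., -89.]), array([598., -96.])]
(375, 152) [array([696., -75.]), array([667., -82.]), array([637., -90.])]
(386, 117) [array([844., -55.]), array([808., -63.]), array([772., -71.])]
[ 552.81643926 -146.2740687   202.73912233] [0.99647238 0.08386885 0.00296865] [-0.22406383 16.87341124 -0.25299286]
[ 432.1 -169.9] [np.float64(28.7), np.float64(95.3)] 101.2
[ 477.8 -161.5] [np.float64(28.2), np.float64(94.8)] 101.7
[294.6 -64.3] [np.float64(57.5), np.float64(140.5)] 179.4
5006 [414   0] [618 141]
[419 141] [array([656., -93.]), array([644., -91.]), array([631., -89.])]
```

The bin corner at (650,-91) is close, so I'll square the gripper a little more. Then descend.

```bash
python3 -m jog '[[1,-0.2,2,-0.25,0.08],[1,-0.2,6,-0.25,0.08],[1,-0.2,10,-0.25,0.08],[1,-0.2,13.5,-0.25,0.08],[1,-0.2,16,-0.25,0.08],[1,-0.2,16.7,-0.25,0.08],[1,-0.2,16.7,-0.25,0.08],[1,-0.2,16.7,-0.25,0.08]]'
python3 -c "
from h import *
s=r.get_state();print(s['tool_pos'],s['wrist_force'],delta((551.3,-149,32)))"
```

```text
t: 28.85
tool_pos: [551.4, -148.9, 35.6]
tool_rot: [-0.707, 0.707, 0.002, -0.0]
wrist_force: [0.2, 0.4, -0.6]
opening: 44.1
[ 551.43668042 -148.86835724   35.59019376] [ 0.15737391  0.42549904 -0.59107144] [-0.01474639  0.35898185 -0.01302303]
```

```bash
python3 -m jog '[[1,0,0.15,0,0],[1,0,0.3,0,0],[1,0,0.35,0,0],[1,0,0.35,0,0],[1,0,0.35,0,0],[1,0,0.35,0,0],[1,0,0.35,0,0],[1,0,0.35,0,0]]'
python3 -m jog '[[-0.42,0,0,0,0],[-0.42,0,0,0,0],[-0.42,0,0,0,0],[-0.42,0,0,0,0],[-0.42,0,0,0,0],[-0.42,0,0,0,0],[-0.42,0,0,0,0],[-0.42,0,0,0,0]]'
python3 -m jog '[[-0.42,0,-1,0,0],[-0.42,0,-3,0,0],[-0.42,0,-6,0,0],[-0.42,0,-10,0,0],[-0.42,0,-15,0,0],[-0.42,0,-20,0,0],[-0.42,0,-24,-4,0],[-0.42,0,-24,-8.5,0]]'
```

```text
t: 29.65
tool_pos: [551.0, -148.7, 32.1]
tool_rot: [0.707, -0.707, -0.002, 0.001]
wrist_force: [-5.0, 0.7, 14.5]
opening: 44.1
t: 30.45
tool_pos: [550.0, -148.5, 30.2]
tool_rot: [0.707, -0.707, -0.001, 0.001]
wrist_force: [0.1, -0.3, -0.3]
opening: 61.8
t: 31.25
tool_pos: [552.9, -232.4, 275.9]
tool_rot: [0.707, -0.707, -0.006, 0.001]
wrist_force: [1.7, -0.3, 0.5]
opening: 61.5
```

Run:
```python
from h import *
c=cam('wrist'); s=cam('side')
a=c['img'][0:240,80:560]; b=cv2.resize(s['img'][140:310,310:480],(320,320)); 
can=np.zeros((320,800,3),np.uint8); can[:240,:480]=a; can[:,480:]=b
cv2.imwrite('pics/f.png',can[:,:,::-1])
tray(c,(0,640,0,240))
hs=cv2.cvtColor(c['img'],cv2.COLOR_RGB2HSV); g=cv2.inRange(hs,(60,80,60),(90,255,255)); g[240:]=0; g[:,:300]=0
q=max(cv2.findContours(g,0,2)[0],key=cv2.contourArea);(u,v),rad=cv2.minEnclosingCircle(q)
p=px2w(c,(u,v),50); print('jar',(u,v),rad,p); d=(p[:2]-[433.5,-171]); ca,sa=np.cos(.184),np.sin(.184); print('tray frame',d[0]*ca+d[1]*sa,-d[0]*sa+d[1]*ca)
```

```text
[ 431.7 -175. ] [np.float64(27.9), np.float64(90.3)] 100.3
jar (315.189453125, 107.86328125) 22.899587631225586 [ 548.6582335 -153.0139091   50.       ]
tray frame 116.50512686699152 -3.3872736917687263
```

View pics/f.png

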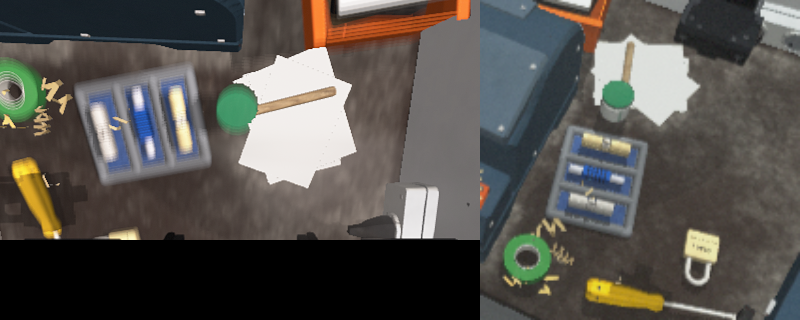

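The final picture shows all three pieces lengthwise in their lanes and the jar upright behind the rear edge, with padlock and driver where they were. That wrist picture is motion-blurred, so I'll let the arm settle, re-measure and hand in.

```bash
python3 -m jog '[[-0.42,0,0,0,0],[-0.42,0,0,0,0],[-0.42,0,0,0,0],[-0.42,0,0,0,0],[-0.42,0,0,0,0],[-0.42,0,0,0,0],[-0.42,0,0,0,0],[-0.42,0,0,0,0]]'
python3 - <<'E'
from h import *
c=cam('wrist')
hs=cv2.cvtColor(c['img'],cv2.COLOR_RGB2HSV); g=cv2.inRange(hs,(60,80,60),(90,255,255)); g[240:]=0; g[:,:280]=0
q=max(cv2.findContours(g,0,2)[0],key=cv2.contourArea);(u,v),rad=cv2.minEnclosingCircle(q)
ca,sa=np.cos(.184),np.sin(.184)
def tf(p): d=p[:2]-np.array([433.5,-171]); return np.round([d[0]*ca+d[1]*sa,-d[0]*sa+d[1]*ca],1)
print('jar',tf(px2w(c,(u,v),50)))
m=cv2.inRange(hs,(15,60,120),(35,255,255)); m[:, :200]=0; m[:,300:]=0; m[200:]=0; m[:50]=0
q=max(cv2.findContours(m,0,2)[0],key=cv2.contourArea); rc=cv2.minAreaRect(q); print('brass',rc,tf(px2w(c,rc[0],26)))
print('pad/driver side view vs start: padlock now', end=' ')
s=cam('side')
a=cv2.imread('pics/side0.png')[:,:,::-1].astype(int); d=np.abs(a-s['img'].astype(int)).max(2)
print('diff padlock',d[258:295,415:440].mean(),'driver',d[285:320,365:455].mean(),'bench',d[300:330,330:360].mean())
print(r.sign_off())
E
```

```text
t: 32.15
tool_pos: [550.4, -233.5, 270.2]
tool_rot: [0.707, -0.707, -0.001, 0.001]
wrist_force: [-0.2, 0.4, -0.4]
opening: 61.9
jar [117.6  -0.2]
brass ((266.5191955566406, 132.5961456298828), (25.298978805541992, 13.728128433227539), 78.69007110595703) [ 49.5 -20.9]
pad/driver side view vs start: padlock now diff padlock 3.24972972972973 driver 8.8784126984127 bench 3.7255555555555557
the job is handed in; nothing more can be done
None
```

The job is set out and handed in at about 32 s of the 106 s allowed. The nickel cylinder is in the near lane, the follower in the middle and the brass in the far lane, all lengthwise. The jar stands upright behind the tray.

**What my last checks showed**
- **Jar:** its centre is 117.6 mm behind the tray centre and 0.2 mm off the tray's centreline, so the gap to the rear edge is about 17 mm at the lid and 20 mm at the body.
- **Follower:** it lies within about 3 mm of the tray's centre, turned 100.8° against the tray's 100.6°.
- **Cylinders:** I checked these mainly by eye. Both lie in their lanes, roughly midway along.
- **Padlock and driver:** both look unmoved in the last side picture. The padlock area changed no more than bare bench since the start (3.2 against 3.7). The driver area changed more (8.9), which I did not trace.

**What failed or disagreed**
- **First nickel grip:** I lifted before the slow fingers had closed. The cylinder did not move, and the second grip held.
- **Brass grip:** I held it about 12 mm off its middle to clear a wall plug. It was let go about 4 mm above the lane floor and 2–3 mm off the aimed spot.
- **Brass measurement:** the last colour mask caught only part of it, so its lengthwise figure (-20.9 mm) is not a true position. Across the tray it read 49.5 mm, against the lane centre at 46.
- **Jar, earlier look:** a motion-blurred picture put it 3 mm to one side. The settled re-measurement, given above, did not.

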